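# Strip the empty bobbin from the thread stand

### The arm

A 6-joint arm with a two-finger parallel gripper is mounted at the origin on the work surface. World frame = base frame: x ahead of the robot, y to its left, z up, the work surface at z = 0. Lengths are in m, angles in degrees, forces in N, time in s.
With the tool pointing down it reaches from about 0.275 to 0.85 m from the base axis. Payload 19 kg.
Tool frame: the origin (TCP) lies on the centre line of the jaws, within the pads' length; the fingertips stand robot.tcp_to_tips ahead of it and the grasp point (between the pads) lies 6 mm ahead of it (robot.tcp_to_tips is the distance from the TCP to the fingertips, in m); z points along the fingers, y is the line along which they close (so a half turn about z gives the same grasp; the last joint's range is limited). The gripper opens to 85 mm and grips with 20 to 120 N. Pads are 22 mm wide; open, the fingers measure 114 mm over their backs; the gripper's body (76 mm by 85 mm) begins 54 mm behind the grasp point. The pads swing forward as they close: fully open they stand 13 mm farther back than shut.
Start: joints at [63.713, 8.623, 82.357, -0, 89.026, -7.678], TCP at [0.183, 0.545, 0.224] pointing down, gripper open.
Joint ranges: [-160.23, 160.23], [-39.13, 120.54], [6.94, 153.29], [-79.49, 259.48], [9.18, 160.14], [-161.06, 161.06]. Speed limits (degrees/s): [108.29, 108.29, 127.2, 172.46, 172.46, 172.46].

### API

Orientations are given as [roll, pitch, yaw] about the fixed x, y, z axes, in that order (R = Rz(yaw) Ry(pitch) Rx(roll)).
In Python, from station import robot gives the robot as it stands.
- The arm moves only by the tool carry_out, never from a script. Its argument "motion" is a list of rows, each a list of 7 numbers: the shift along the tool's x, y, z scaled (see below), then the turn, a rotation vector about the tool's x, y, z scaled (see below), then the opening, from 0 (shut) to 1 (fully open). In form: [[tx, ty, tz, rx, ry, rz, hand], ...]. A call has 1 to 5 rows; each row shifts and turns the commanded pose from where the row before left it, along the tool's axes as they then stand; what a row does not reach is not made up. The controller multiplies each number of a shift by 50 mm and each number of a turn by 0.08 rad. A row lasts 1/10 s, in which the tool goes at most 50 mm and 8.59 degrees, less where a joint would pass 70% of its speed; a pose out of reach is approached as far as the arm can. A call with a number of a shift or a turn outside -1 to 1 is refused whole. A call with a gripper value outside its range is refused whole. The fingers move at their own pace and stop on an object; the grip force is fixed at half the most. Time passes only in rows, so rows that do not move let the fingers close. It gives the time, the measured TCP pose, the force, the opening and the grip force at its end, in the units of the state.
- robot.read_state(): the state, without advancing time (a new reading comes with each control period).
- robot.capture(name): name is "scene" or "top"; returns a dict with "pixels" (384x512x3 uint8, red, green, blue), "z_map" (384x512 float32, m along the optical axis (not along the pixel's ray), 0 where there is no reading), "vfov" (degrees; the focal length in pixels is half the picture's height over the tangent of half this angle, whatever the lens; pixels are square), "cx", "cy" (the principal point, pixels), "distortion" ([k1, k2, p1, p2, k3] as OpenCV has them; the pictures are not rectified), "view" (4x4, takes a point from world to camera coordinates). Camera axes: x right, y up, looking along -z (the intrinsics and any distortion apply to the point x, -y, -z); pixel columns grow to the right and rows downward; lengths in m; the calibration is good to about 2 mm. A picture is of the moment at which its call begins.
- robot.finish_job(): hands the job in; it is judged then, once.
Trained networks look in a picture, given as the dict that the camera call returned (one of the last four; its "shot" number tells which), for a name from the list of things; names that differ only in an ending like _2 or _b are one class to them, and where a whole thing is asked for, a point or a joint stands for the part that bears it (a point fixed in the world has none). Each returns a list of dicts, best first, with "p" (0 to 1); they miss things now and then, are a little off and sometimes report something else, mostly with a low value. They report only what shows in the picture. A call takes as long as a camera call.
- robot.masks_of(name, picture): "pixels" (384x512 bool, what is visible of it) and "extent" ([centre column, centre row, width, height] in pixels, round what is visible of it).
The state is a dict: "t": time; "joints": joint angles; "joint_velocities": joint speeds; "joint_torque": joint torques, N m; "tool_pos": TCP position; "eef_rot": TCP orientation; "force": force on the tool from outside, world axes, zero at the start; "ft_torque": the same for the moment, N m; "finger_gap": finger opening in m; "gripper_force": force on a finger pad.
Only numpy, scipy, OpenCV 4.12 (cv2) and the standard library are available. Lean on these libraries where they do the work, as an engineer would, in place of code of your own. Each camera call takes 0.05 s, during which the arm holds its last target. There are 200 camera calls.

### The job

The thread stand with the empty bobbin needs a new bobbin: take off the loosened wing nut, then the spacer disc, then the empty bobbin, one at a time, and put each in the grey tray before you take off the next. Leave the nut and the spacer lying flat on the floor of the tray, wings of the nut upward, and the bobbin standing upright on its flange beside them.

Things in the scene. Friction and masses are not known exactly. Their poses are not given: they have to be found in the camera images.
- nut_mid (a point): Steel wing nut on top of the stack, already unscrewed: lifts straight off. Point: on its axis, 9 mm above its underside. Hub 24 mm dia, 18 mm high, 14 mm bore. Wings 8 mm thick along its x axis, 48 mm over all, 8 to 28 mm above the underside. Grip across the hub along its y axis, between the wings. Starts upright on the spacer, underside 68 mm above the table, yaw varies. 60 g. z up.
- spacer_mid (a point): Plain aluminium disc under the wing nut, flat on the bobbin: 50 mm dia, 10 mm thick, 15 mm bore. Point: its centre, 5 mm above its underside, which starts 58 mm above the table. It juts 5 mm all round over the bobbin's barrel. 55 g. z up. It, nut and bobbin sit loosely on a fixed upright stud, 10 mm dia, tip 82 mm above the table: lift undersides clear of the tip.
- bobbin_mid (a point): Empty white plastic bobbin under the spacer: foot flange 56 mm dia, 5 mm thick, then bare barrel 40 mm dia; 48 mm high in all, 16 mm bore. Point: on its axis, 28 mm above its underside, which starts 10 mm above the table on the stand's fixed steel disc, 104 mm dia. 60 g. z up. A second such stand holds a bobbin full of black thread, nut tight: not that one.
- tray_in (a point): Open grey plastic tray, fixed, empty: 260 mm long (its x axis) by 170 mm wide (its y axis) outside, 25 mm high, walls 4 mm thick. Point: centre of its inner floor, about 4 mm above the table. z up. Turned a little from start to start.

How it is judged:
By the outcome, as a careful person would: the job done as asked, in the order asked, and still so for the second after the job is handed in, with the robot touching nothing.
It also fails if it takes over 72 s, if anything falls off the work surface, if the arm or the gripper's body presses on something with over 40 N, if the wrist force passes 120 N, or if a joint passes its speed limit or range.

## Working session

There is one attempt and no reset: what is moved stays moved. The work goes in short steps, Python scripts to look and compute and a tool call to move; the robot and the scene stay as the last step left them, time stands still between calls to the robot, and variables do not carry over. Pictures are saved under pics/ and viewed, at most 10 in all, crops included, and the job is handed in when it is done.

Besides the shell and the picture viewer there is one more tool, called after "Request:" by a JSON object that holds its "op" and its "data". carry_out: Moves the arm, as the interface text tells. Shifts and turns lie within -1 to 1; 1 stands for 50 mm of shift or 0.08 rad of turn. Its arguments: {"type":"object","properties":{"motion":{"type":"array","items":{"type":"array","items":{"type":"number","minimum":-1,"maximum":1}}}},"required":["motion"]}

```bash
mkdir -p pics; ls
cat > h.py <<'E'
import numpy as np, cv2
from station import robot
def K(c):
    f=192/np.tan(np.radians(c["vfov"])/2); return np.array([[f,0,c["cx"]],[0,f,c["cy"]],[0,0,1]])
def cloud(c,mask):
    v,u=np.nonzero(mask&(c["z_map"]>0)); z=c["z_map"][v,u]
    n=cv2.undistortPoints(np.stack([u,v],1).astype(np.float64)[:,None],K(c),np.array(c["distortion"],float))[:,0]
    P=np.stack([n[:,0]*z,-n[:,1]*z,-z,np.ones_like(z)],1)
    return (P@np.linalg.inv(np.array(c["view"])).T)[:,:3]
E
python3 - <<'E'
from h import *
print(robot.tcp_to_tips,robot.read_state())
ims=[]
for n in("scene","top"):
    c=robot.capture(n); ims.append(c["pixels"]); print(n,np.round(np.array(c["view"]),3).tolist(),c["vfov"],c["distortion"])
    for k in("nut_mid","spacer_mid","bobbin_mid","tray_in"):
        for m in robot.masks_of(k,c):
            P=cloud(c,m["pixels"])
            if len(P): print(k,round(m["p"],2),np.round(m["extent"]),m["pixels"].sum(),np.round(np.median(P,0),3),np.round(np.percentile(P,2,0),3),np.round(np.percentile(P,98,0),3))
    cv2.imwrite(f"pics/{n}0.png",c["pixels"][:,:,::-1])
E
```

```text
pics
0.025 {'t': 0.0, 'joints': array([ 6.37118690e+01,  8.64788556e+00,  8.23930116e+01, -7.02591849e-04,
        8.90266863e+01, -7.67958802e+00]), 'joint_velocities': array([-0.03299855,  0.05748488,  0.04303409,  0.01079555, -0.07894259,
       -0.01019225]), 'joint_torque': array([-9.06222122e-04, -7.13057971e+01, -5.70876253e+01, -2.44532912e-04,
        8.95042933e-03, -2.49566290e-05]), 'tool_pos': array([0.18340662, 0.54468785, 0.22340589]), 'eef_rot': array([-1.79932929e+02, -8.33521097e-03,  1.61391465e+02]), 'force': array([-0.31651628, -0.22193565, -0.21680627]), 'ft_torque': array([-0.02463804, -0.00644897,  0.03400866]), 'gripper_force': 0.0, 'finger_gap': 0.08517232504511357}
scene [[-0.403, 0.915, -0.0, 0.197], [-0.77, -0.339, 0.541, 0.354], [0.495, 0.218, 0.841, -1.093], [0.0, 0.0, 0.0, 1.0]] 56.50920818961376 [-0.04933887  0.          0.          0.          0.        ]
nut_mid 0.65 [384. 235.  17.  18.] 183 [0.496 0.287 0.086] [0.475 0.278 0.069] [0.517 0.298 0.097]
spacer_mid 0.78 [384. 239.  20.  24.] 290 [0.503 0.285 0.068] [0.476 0.266 0.061] [0.517 0.312 0.071]
bobbin_mid 0.53 [375. 249.  26.  22.] 313 [0.509 0.283 0.017] [0.481 0.263 0.012] [0.519 0.314 0.05 ]
tray_in 0.92 [156. 161. 109.  95.] 6043 [ 0.474 -0.283  0.006] [ 0.335 -0.364  0.001] [ 0.594 -0.193  0.026]
top [[-0.025, -1.0, -0.005, 0.008], [0.984, -0.026, 0.178, -0.539], [-0.178, -0.0, 0.984, -1.035], [0.0, 0.0, 0.0, 1.0]] 46.67768888763507 [-0.17181995  0.          0.          0.          0.        ]
nut_mid 0.41 [128. 223.   9.  23.] 122 [0.49  0.286 0.087] [0.469 0.276 0.074] [0.511 0.298 0.099]
spacer_mid 0.59 [131. 227.  18.  22.] 197 [0.489 0.278 0.068] [0.469 0.263 0.061] [0.511 0.311 0.075]
bobbin_mid 0.7 [135. 230.  14.  24.] 142 [0.477 0.272 0.016] [0.465 0.263 0.01 ] [0.511 0.3   0.061]
tray_in 0.62 [364. 233.  78. 116.] 7300 [ 0.461 -0.282  0.006] [ 0.336 -0.366  0.001] [ 0.59  -0.196  0.027]
```

View pics/scene0.png

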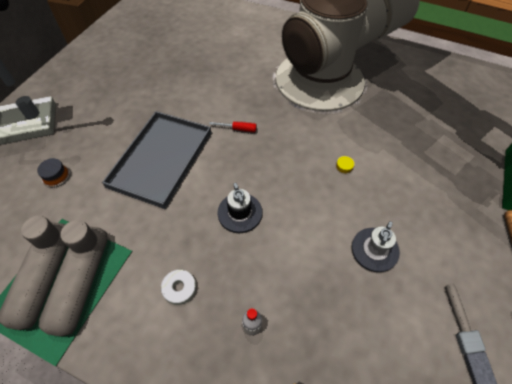

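View pics/top0.png

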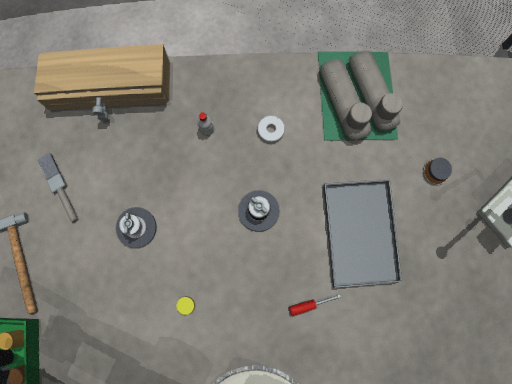

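Run:
```python
from h import *
for n in("scene","top"):
    c=robot.capture(n)
    P=cloud(c,np.ones((384,512),bool))
    q=P[(abs(P[:,0]-.49)<.06)&(abs(P[:,1]-.288)<.06)]
    def fit(lo,hi,name):
        s=q[(q[:,2]>lo)&(q[:,2]<hi)][:,:2].astype(np.float32)
        (cx,cy),r=cv2.minEnclosingCircle(s); m,ev=np.linalg.eigh(np.cov(s.T)); a=np.degrees(np.arctan2(ev[1,1],ev[0,1]))
        print(n,name,len(s),np.round([cx,cy,r],4),'mean',np.round(s.mean(0),4),'axis',round(a,1),'rect',cv2.minAreaRect(s))
    fit(.0885,.105,'wings'); fit(.0645,.072,'spacer top'); fit(.006,.0135,'base')
    t=P[(P[:,0]>.3)&(P[:,0]<.65)&(P[:,1]<-.15)&(P[:,1]>-.42)&(P[:,2]>.017)&(P[:,2]<.035)]
    print('tray',cv2.minAreaRect(t[:,:2].astype(np.float32)))
```

```text
scene wings 66 [0.4937 0.2888 0.0235] mean [0.4954 0.2887] axis 176.6 rect ((0.4938789904117584, 0.2912956774234772), (0.012605912983417511, 0.04661128297448158), 87.32168579101562)
scene spacer top 275 [0.4927 0.2889 0.0256] mean [0.498  0.2877] axis 82.0 rect ((0.49417245388031006, 0.2889586091041565), (0.04814508184790611, 0.049392763525247574), 20.085254669189453)
scene base 975 [0.493  0.2891 0.0535] mean [0.5058 0.2863] axis 78.1 rect ((0.4978262782096863, 0.2882333993911743), (0.10552606731653214, 0.095945343375206), 77.94210815429688)
tray ((0.44859564304351807, -0.2571127116680145), (0.29109862446784973, 0.21950063109397888), 1.569190263748169)
top wings 58 [0.4908 0.2882 0.0241] mean [0.4894 0.2877] axis 177.1 rect ((0.49072033166885376, 0.28589871525764465), (0.01685500331223011, 0.04780026525259018), 88.14315032958984)
top spacer top 188 [0.4907 0.288  0.0261] mean [0.4901 0.2844] axis 93.7 rect ((0.49034759402275085, 0.28791335225105286), (0.04873964563012123, 0.04852631688117981), 13.03563117980957)
top base 744 [0.4769 0.2916 0.0702] mean [0.4879 0.2821] axis 166.3 rect ((0.48812395334243774, 0.2884102165699005), (0.11588215082883835, 0.10962602496147156), 88.97823333740234)
tray ((0.44778627157211304, -0.25815579295158386), (0.29031533002853394, 0.2227725386619568), 1.4544776678085327)
```

The scene view shows the empty (white) bobbin stand at about (376,249); the full black one is at (240,210) and the tray at (158,160). The top view shows the same three at (135,228), (259,210) and (361,234). So the stack is at about (0.492, 0.2885), with the nut's wings nearly along world x.

```bash
cat >> h.py <<'E'
def go(x,y,z,yaw):
    s=robot.read_state(); p=np.array(s["tool_pos"]); r=np.array(s["eef_rot"]); a=np.radians(r[2])
    d=np.array([x,y,z])-p; dy=(yaw-r[2]+180)%360-180
    # shift in current tool axes, in move units
    print("pos",p.round(4),"rot",r.round(2),"gap",round(s["finger_gap"],4),"F",np.round(s["force"],1),"t",round(s["t"],2))
    for nm,b in(("cur",a),("tgt",np.radians(yaw))):
        print(nm,"units",np.round([(d[0]*np.cos(b)+d[1]*np.sin(b))/.05,(d[0]*np.sin(b)-d[1]*np.cos(b))/.05,-d[2]/.05],3),"turn",round(-np.radians(dy)/.08,3))
E
python3 - <<'E'
from h import *
for n in("scene","top"):
    c=robot.capture(n); m=robot.masks_of("tray_in",c)[0]["pixels"]
    P=cloud(c,m); s=P[P[:,2]>.02][:,:2].astype(np.float32); print(n,cv2.minAreaRect(s),cv2.minAreaRect(P[:,:2].astype(np.float32)))
go(.4918,.2885,.18,177)
E
```

```text
scene ((0.4624108672142029, -0.2807554304599762), (0.2620663642883301, 0.17327390611171722), 2.408572196960449) ((0.45334234833717346, -0.29037290811538696), (0.2860187590122223, 0.19247809052467346), 2.171854257583618)
top ((0.4627959132194519, -0.2814440429210663), (0.2622544765472412, 0.17216159403324127), 2.3541061878204346) ((0.46467530727386475, -0.2866723835468292), (0.27027904987335205, 0.18465940654277802), 2.501481056213379)
pos [0.1835 0.5449 0.224 ] rot [-179.99   -0.    161.39] gap 0.0853 F [ 0.6  0.8 -0.1] t 0.8
cur units [-7.48  -2.892  0.879] turn -3.405
tgt units [-6.426 -4.798  0.879] turn -3.405
```

Request:
{"op": "carry_out", "data": {"motion": [[0, 0, 0, 0, 0, -0.85, 0.6], [0, 0, 0, 0, 0, -0.85, 0.6], [0, 0, 0, 0, 0, -0.85, 0.6], [0, 0, 0, 0, 0, -0.85, 0.6], [-0.7, -0.53, 0.1, 0, 0, 0, 0.6]]}}

```text
t: 1.3
tool_pos: [0.2151, 0.5182, 0.2192]
eef_rot: [179.9, -0.0, 177.4]
force: [1.6, 0.3, 1.0]
finger_gap: 0.0515
gripper_force: 0.0
```

Request:
{"op": "carry_out", "data": {"motion": [[-0.7, -0.53, 0.1, 0, 0, 0, 0.6], [-0.7, -0.53, 0.1, 0, 0, 0, 0.6], [-0.7, -0.53, 0.1, 0, 0, 0, 0.6], [-0.7, -0.53, 0.1, 0, 0, 0, 0.6], [-0.7, -0.53, 0.1, 0, 0, 0, 0.6]]}}

```text
t: 1.8
tool_pos: [0.3859, 0.3737, 0.194]
eef_rot: [180.0, 0.0, 177.0]
force: [0.4, 1.4, -0.5]
finger_gap: 0.0515
gripper_force: 0.0
```

Request:
{"op": "carry_out", "data": {"motion": [[-0.7, -0.53, 0.1, 0, 0, 0, 0.6], [-0.7, -0.53, 0.1, 0, 0, 0, 0.6], [0, 0, 0, 0, 0, 0, 0.6], [0, 0, 0, 0, 0, 0, 0.6]]}}

```text
t: 2.2
tool_pos: [0.4524, 0.3178, 0.1837]
eef_rot: [-180.0, -0.0, 176.9]
force: [-0.1, -0.5, 0.6]
finger_gap: 0.0511
gripper_force: 0.0
```

```bash
python3 -c "
from h import *
go(.4918,.2885,.097,177)
"
```

```text
pos [0.4524 0.3178 0.1837] rot [-1.7999e+02 -4.0000e-02  1.7686e+02] gap 0.0511 F [-0.1 -0.5  0.6] t 2.2
cur units [-0.819 -0.541  1.735] turn -0.029
tgt units [-0.818 -0.543  1.735] turn -0.029
```

Request:
{"op": "carry_out", "data": {"motion": [[-0.82, -0.54, 0, 0, 0, 0, 0.6], [0, 0, 0.5, 0, 0, 0, 0.6], [0, 0, 0.5, 0, 0, 0, 0.6], [0, 0, 0, 0, 0, 0, 0.6], [0, 0, 0, 0, 0, 0, 0.6]]}}

```text
t: 2.7
tool_pos: [0.4909, 0.2901, 0.1348]
eef_rot: [180.0, -0.0, 177.0]
force: [0.3, -0.7, 0.7]
finger_gap: 0.051
gripper_force: 0.0
```

```bash
python3 -c "
from h import *
go(.4918,.2885,.097,177)
c=robot.capture('scene');P=cloud(c,np.ones((384,512),bool))
for n,q in(('+y',P[(abs(P[:,0]-.4918)<.03)&(P[:,1]>.306)&(P[:,1]<.34)&(P[:,2]>.08)&(P[:,2]<.2)]),('-y',P[(abs(P[:,0]-.4918)<.03)&(P[:,1]<.271)&(P[:,1]>.24)&(P[:,2]>.08)&(P[:,2]<.2)])):
  print(n,len(q),np.sort(q[:,2])[:12].round(4), q[:,1].min(),q[:,1].max())
im=c['pixels'][170:290,310:450,::-1]; cv2.imwrite('pics/a.png',cv2.resize(im,None,fx=5,fy=5,interpolation=cv2.INTER_CUBIC))
"
```

```text
pos [0.4909 0.2901 0.1348] rot [180.    -0.   177.05] gap 0.051 F [ 0.3 -0.7  0.7] t 2.7
cur units [-0.019 -0.031  0.755] turn 0.01
tgt units [-0.019 -0.031  0.755] turn 0.01
+y 230 [0.1461 0.1464 0.1476 0.1485 0.1489 0.1496 0.15   0.1501 0.1504 0.1507
 0.1515 0.152 ] 0.31391309663396816 0.33983057025546404
-y 187 [0.1487 0.1489 0.1496 0.1501 0.1508 0.1511 0.1529 0.1531 0.1546 0.1547
 0.1553 0.1556] 0.24062538652872184 0.2640475159932523
```

View pics/a.png

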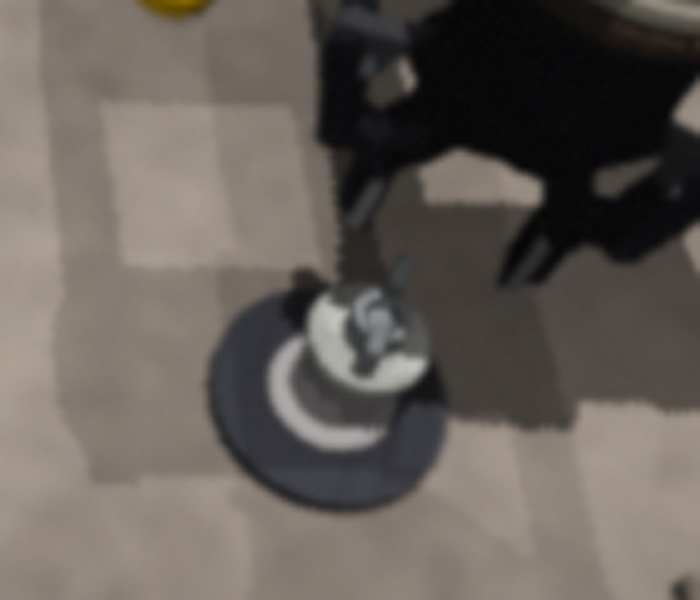

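The tool is above the stack. The finger tips show at crop (365,215) and (515,275), and the nut at (380,325). I'll check the tip heights by projection before going down.

```bash
python3 -c "
from h import *
c=robot.capture('scene')
m=np.zeros((384,512),bool);m[205:232,372:425]=1
P=cloud(c,m);q=P[P[:,2]>.1];o=np.argsort(q[:,2])[:14];print(q[o].round(3))
V=np.array(c['view'])
for y in(.3155,.3255,.2645,.2545):
  for z in(.11,.12,.13,.14):
    X=(V@[.491,y,z,1])[:3]*[1,-1,-1]
    print(y,z,cv2.projectPoints(X[None],np.zeros(3),np.zeros(3),K(c),np.array(c['distortion'],float))[0].ravel().round(1))
"
```

```text
[[0.496 0.315 0.145]
 [0.494 0.257 0.146]
 [0.484 0.315 0.147]
 [0.491 0.315 0.147]
 [0.5   0.259 0.149]
 [0.502 0.314 0.149]
 [0.504 0.314 0.15 ]
 [0.504 0.32  0.15 ]
 [0.5   0.262 0.151]
 [0.496 0.314 0.151]
 [0.489 0.315 0.151]
 [0.504 0.317 0.152]
 [0.491 0.315 0.152]
 [0.5   0.258 0.153]]
0.3155 0.11 [403.4 231.3]
0.3155 0.12 [405.2 228.9]
0.3155 0.13 [407.1 226.5]
0.3155 0.14 [409. 224.]
0.3255 0.11 [408.5 233.1]
0.3255 0.12 [410.4 230.8]
0.3255 0.13 [412.3 228.4]
0.3255 0.14 [414.3 225.9]
0.2645 0.11 [377.8 222.1]
0.2645 0.12 [379.3 219.6]
0.2645 0.13 [380.8 217.1]
0.2645 0.14 [382.4 214.5]
0.2545 0.11 [372.9 220.3]
0.2545 0.12 [374.3 217.8]
0.2545 0.13 [375.7 215.3]
0.2545 0.14 [377.2 212.7]
```

```bash
python3 -c "
from h import *
c=robot.capture('scene')
w=c['z_map'][200:240,365:425]; print((w==0).sum())
im=c['pixels'][180:250,350:440,::-1].astype(float); im=255*(im/255)**.45
z=c['z_map'][180:250,350:440]; zz=np.clip((z-.55)/(.95-.55)*255,0,255)
o=np.hstack([im,np.dstack([zz]*3)]).astype(np.uint8); print(z.min(),z.max())
cv2.imwrite('pics/b.png',cv2.resize(o,None,fx=4.4,fy=4.4,interpolation=cv2.INTER_NEAREST))
"
```

```text
10
0.0 0.88983226
```

View pics/b.png

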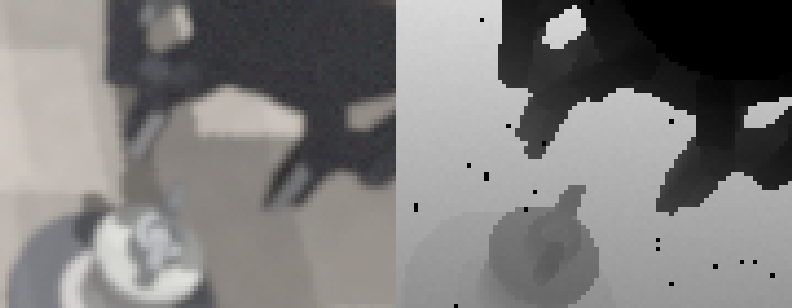

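The gamma-lifted crop shows the finger tips at about pixel (382,216) and (411,227), higher than expected from the TCP. I'll go down part way and measure again.

Request:
{"op": "carry_out", "data": {"motion": [[-0.02, -0.03, 0.4, 0, 0, 0, 0.6], [0, 0, 0, 0, 0, 0, 0.6], [0, 0, 0, 0, 0, 0, 0.6]]}}

```text
t: 3.15
tool_pos: [0.4924, 0.2879, 0.1148]
eef_rot: [180.0, 0.0, 177.0]
force: [-0.1, 0.6, 0.6]
finger_gap: 0.0512
gripper_force: 0.0
```

```bash
cat >> h.py <<'E'
def tips(x,y,half=.022):
    for n in("scene","top"):
        c=robot.capture(n);P=cloud(c,np.ones((384,512),bool))
        for s in(1,-1):
            d=(P[:,1]-y)*s
            q=P[(abs(P[:,0]-x)<.02)&(d>half)&(d<half+.03)&(P[:,2]>.075)&(P[:,2]<.2)]
            o=q[np.argsort(q[:,2])[:5]]; print(n,s,len(q),o.round(3).tolist())
E
python3 -c "
from h import *
go(.4918,.2885,.097,177); tips(.491,.289)
"
```

```text
pos [0.4924 0.2879 0.1148] rot [1.8000e+02 2.0000e-02 1.7698e+02] gap 0.0512 F [-0.1  0.6  0.6] t 3.15
cur units [0.012 0.011 0.357] turn -0.004
tgt units [0.012 0.011 0.357] turn -0.004
scene 1 344 [[0.497, 0.314, 0.126], [0.503, 0.315, 0.128], [0.506, 0.316, 0.13], [0.505, 0.315, 0.132], [0.506, 0.317, 0.132]]
scene -1 301 [[0.502, 0.256, 0.13], [0.499, 0.254, 0.132], [0.502, 0.257, 0.132], [0.502, 0.255, 0.133], [0.502, 0.259, 0.133]]
top 1 0 []
top -1 55 [[0.48, 0.255, 0.129], [0.482, 0.255, 0.129], [0.479, 0.262, 0.136], [0.481, 0.255, 0.137], [0.479, 0.259, 0.138]]
```

Request:
{"op": "carry_out", "data": {"motion": [[0, 0, 0.35, 0, 0, 0, 0.6], [0, 0, 0, 0, 0, 0, 0.6], [0, 0, 0, 0, 0, 0, 0]]}}

```text
t: 3.55
tool_pos: [0.4924, 0.2878, 0.0972]
eef_rot: [-180.0, 0.0, 177.0]
force: [-0.2, -0.3, 1.0]
finger_gap: 0.038
gripper_force: 0.0
```

Request:
{"op": "carry_out", "data": {"motion": [[0, 0, 0, 0, 0, 0, 0], [0, 0, 0, 0, 0, 0, 0], [0, 0, 0, 0, 0, 0, 0]]}}

```text
t: 3.85
tool_pos: [0.4925, 0.2878, 0.097]
eef_rot: [180.0, 0.0, 177.0]
force: [-0.0, 0.7, 1.2]
finger_gap: -0.0002
gripper_force: 0.0
```

```bash
python3 -c "
from h import *
go(.4918,.2885,.097,177); tips(.491,.289,.010)
c=robot.capture('scene')
im=c['pixels'][180:260,350:440,::-1].astype(float); im=255*(im/255)**.45
cv2.imwrite('pics/c.png',cv2.resize(im.astype(np.uint8),None,fx=7,fy=7,interpolation=cv2.INTER_CUBIC))
"
```

```text
pos [0.4925 0.2878 0.097 ] rot [1.7999e+02 3.0000e-02 1.7698e+02] gap -0.0002 F [-0.   0.7  1.2] t 3.85
cur units [ 0.016  0.013 -0.   ] turn -0.005
tgt units [ 0.016  0.013 -0.   ] turn -0.005
scene 1 251 [[0.493, 0.299, 0.085], [0.497, 0.3, 0.087], [0.5, 0.299, 0.115], [0.5, 0.301, 0.117], [0.5, 0.3, 0.12]]
scene -1 315 [[0.495, 0.278, 0.076], [0.498, 0.278, 0.076], [0.501, 0.279, 0.078], [0.495, 0.277, 0.079], [0.499, 0.279, 0.083]]
top 1 0 []
top -1 8 [[0.489, 0.258, 0.161], [0.478, 0.252, 0.164], [0.477, 0.25, 0.166], [0.483, 0.252, 0.176], [0.5, 0.252, 0.177]]
```

View pics/c.png

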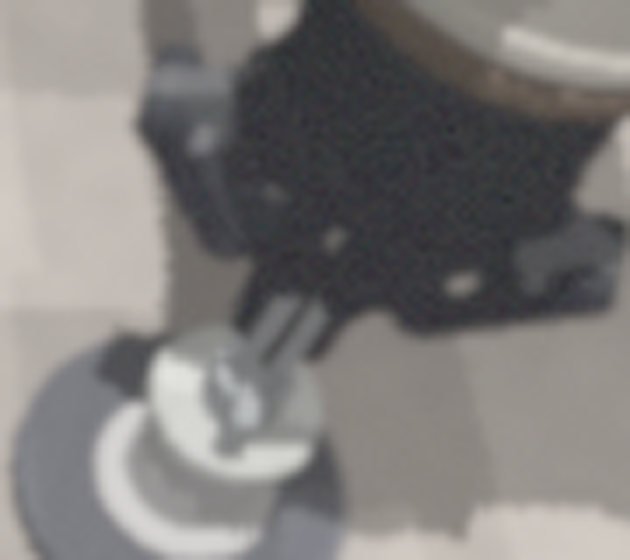

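The gripper closed fully above the nut, with the tips at about crop (285,360). So the real tips sit well behind their nominal place, and I'll measure the offset shut.

Request:
{"op": "carry_out", "data": {"motion": [[0, 0, -0.6, 0, 0, 0, 0], [0, 0, 0, 0, 0, 0, 0], [0, 0, 0, 0, 0, 0, 0]]}}

```text
t: 4.3
tool_pos: [0.4926, 0.2878, 0.1269]
eef_rot: [180.0, 0.1, 177.0]
force: [0.0, 0.0, -0.2]
finger_gap: 0.0001
gripper_force: 0.0
```

```bash
cat >> h.py <<'E'
def col(x,y,r,z0,z1):
    for n in("scene","top"):
        c=robot.capture(n);P=cloud(c,np.ones((384,512),bool))
        q=P[(abs(P[:,0]-x)<r)&(abs(P[:,1]-y)<r)&(P[:,2]>z0)&(P[:,2]<z1)]
        o=q[np.argsort(q[:,2])[:8]]; print(n,len(q),o.round(3).tolist(),np.sort(q[:,2])[::max(1,len(q)//15)].round(3))
E
python3 -c "
from h import *
go(.4918,.2885,.097,177); col(.492,.288,.03,.1,.17)
"
```

```text
pos [0.4926 0.2878 0.1269] rot [1.7998e+02 6.0000e-02 1.7697e+02] gap 0.0001 F [ 0.   0.  -0.2] t 4.3
cur units [0.017 0.012 0.598] turn -0.006
tgt units [0.017 0.012 0.598] turn -0.006
scene 149 [[0.499, 0.28, 0.136], [0.503, 0.28, 0.138], [0.504, 0.29, 0.139], [0.504, 0.292, 0.14], [0.504, 0.282, 0.14], [0.504, 0.286, 0.141], [0.499, 0.298, 0.141], [0.504, 0.293, 0.141]] [0.136 0.142 0.144 0.146 0.147 0.149 0.151 0.153 0.155 0.157 0.158 0.16
 0.161 0.163 0.164 0.166 0.168]
top 0 [] []
```

Request:
{"op": "carry_out", "data": {"motion": [[-0.0, 0.0, 0, 0, 0, 0, 0.43], [0, 0, 0, 0, 0, 0, 0.43], [0, 0, 0.5, 0, 0, 0, 0.43], [0, 0, 0.5, 0, 0, 0, 0.43], [0, 0, 0, 0, 0, 0, 0.43]]}}

```text
t: 4.9
tool_pos: [0.4907, 0.287, 0.0733]
eef_rot: [-179.9, -0.3, 177.0]
force: [-0.2, -0.1, -0.5]
finger_gap: 0.0368
gripper_force: 0.0
```

Request:
{"op": "carry_out", "data": {"motion": [[0, 0, 0.14, 0, 0, 0, 0.43], [0, 0, 0, 0, 0, 0, 0.43], [0, 0, 0, 0, 0, 0, 0.43]]}}

```text
t: 5.2
tool_pos: [0.4927, 0.2879, 0.0703]
eef_rot: [180.0, 0.1, 177.0]
force: [-0.5, -1.0, -0.2]
finger_gap: 0.0366
gripper_force: 0.0
```

```bash
python3 -c "
from h import *
go(.4918,.2885,.062,177); 
for s in (.027,-.027): col(.492,.288+s,.012,.072,.15)
"
```

```text
pos [0.4927 0.2879 0.0703] rot [1.7998e+02 5.0000e-02 1.7698e+02] gap 0.0366 F [-0.5 -1.  -0.2] t 5.2
cur units [0.019 0.011 0.167] turn -0.005
tgt units [0.019 0.011 0.167] turn -0.005
scene 129 [[0.49, 0.307, 0.08], [0.498, 0.306, 0.081], [0.486, 0.307, 0.083], [0.502, 0.306, 0.084], [0.494, 0.306, 0.084], [0.504, 0.308, 0.085], [0.501, 0.315, 0.086], [0.499, 0.306, 0.087]] [0.08  0.088 0.092 0.095 0.1   0.106 0.11  0.115 0.117 0.124 0.131 0.132
 0.133 0.134 0.134 0.135 0.143]
top 0 [] []
scene 165 [[0.502, 0.265, 0.083], [0.503, 0.267, 0.085], [0.499, 0.261, 0.087], [0.503, 0.262, 0.087], [0.502, 0.261, 0.088], [0.503, 0.264, 0.088], [0.498, 0.258, 0.089], [0.501, 0.263, 0.089]] [0.083 0.09  0.095 0.1   0.106 0.112 0.119 0.126 0.129 0.131 0.132 0.133
 0.134 0.138 0.145]
top 22 [[0.482, 0.262, 0.083], [0.483, 0.261, 0.087], [0.483, 0.262, 0.094], [0.48, 0.261, 0.095], [0.483, 0.259, 0.105], [0.483, 0.256, 0.109], [0.483, 0.254, 0.123], [0.483, 0.256, 0.125]] [0.083 0.087 0.094 0.095 0.105 0.109 0.123 0.125 0.127 0.128 0.13  0.131
 0.132 0.133 0.134 0.134 0.134 0.135 0.135 0.136 0.136 0.138]
```

Request:
{"op": "carry_out", "data": {"motion": [[0.02, 0.01, 0.08, 0, 0, 0, 0.43], [0, 0, 0, 0, 0, 0, 0.43], [0, 0, 0.04, 0, 0, 0, 0.43], [0, 0, 0, 0, 0, 0, 0.43]]}}

```text
t: 5.8
tool_pos: [0.4913, 0.2882, 0.0632]
eef_rot: [-180.0, -0.0, 177.0]
force: [0.5, -0.6, -0.2]
finger_gap: 0.0368
gripper_force: 0.0
```

Request:
{"op": "carry_out", "data": {"motion": [[0, 0, 0.04, 0, 0, 0, 0.43], [0, 0, 0, 0, 0, 0, 0.43]]}}

```text
t: 6.0
tool_pos: [0.4913, 0.2882, 0.0612]
eef_rot: [-180.0, -0.0, 177.0]
force: [0.1, -1.1, 0.3]
finger_gap: 0.0368
gripper_force: 0.0
```

Request:
{"op": "carry_out", "data": {"motion": [[0, 0, 0, 0, 0, 0, 0], [0, 0, 0, 0, 0, 0, 0], [0, 0, 0, 0, 0, 0, 0], [0, 0, 0, 0, 0, 0, 0]]}}

```text
t: 6.4
tool_pos: [0.4915, 0.2883, 0.0617]
eef_rot: [180.0, 0.0, 177.0]
force: [0.5, 0.9, 3.6]
finger_gap: 0.0214
gripper_force: 59.1
```

Request:
{"op": "carry_out", "data": {"motion": [[0, 0, -0.3, 0, 0, 0, 0], [0, 0, -0.4, 0, 0, 0, 0], [0, 0, -0.6, 0, 0, 0, 0], [0, 0, -0.6, 0, 0, 0, 0], [0, 0, -0.5, 0, 0, 0, 0]]}}

```text
t: 6.9
tool_pos: [0.4914, 0.2883, 0.1842]
eef_rot: [180.0, 0.1, 177.0]
force: [-0.2, -0.1, -0.6]
finger_gap: 0.0213
gripper_force: 58.8
```

```bash
python3 -c "
from h import *
go(.4626-.075,-.281-.003,.2,177)
col(.4915,.288,.035,.1,.19)
c=robot.capture('scene')
im=c['pixels'][160:270,340:450,::-1].astype(float); im=255*(im/255)**.5
cv2.imwrite('pics/d.png',cv2.resize(im.astype(np.uint8),None,fx=5.4,fy=5.4,interpolation=cv2.INTER_CUBIC))
"
```

```text
pos [0.4914 0.2883 0.1842] rot [1.7997e+02 7.0000e-02 1.7698e+02] gap 0.0213 F [-0.2 -0.1 -0.6] t 6.9
cur units [  1.47  -11.54   -0.315] turn -0.004
tgt units [  1.474 -11.539  -0.315] turn -0.004
scene 0 [] []
top 0 [] []
```

View pics/d.png

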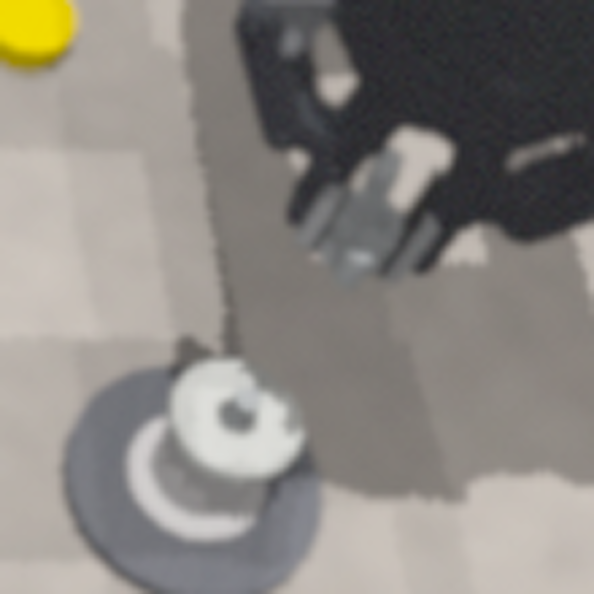

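The nut is held between the pads at crop (365,235), and the spacer and bobbin are still on the stud at (240,415). I'll carry it to the tray.

Request:
{"op": "carry_out", "data": {"motion": [[0.12, -0.96, 0, 0, 0, 0, 0], [0.12, -0.96, 0, 0, 0, 0, 0], [0.12, -0.96, 0, 0, 0, 0, 0], [0.12, -0.96, 0, 0, 0, 0, 0], [0.12, -0.96, 0, 0, 0, 0, 0]]}}

```text
t: 7.55
tool_pos: [0.4476, 0.0487, 0.181]
eef_rot: [-180.0, -0.1, 177.0]
force: [0.8, -0.3, -0.0]
finger_gap: 0.0209
gripper_force: 59.0
```

Request:
{"op": "carry_out", "data": {"motion": [[0.12, -0.96, 0, 0, 0, 0, 0], [0.12, -0.96, 0, 0, 0, 0, 0], [0.12, -0.96, 0, 0, 0, 0, 0], [0.12, -0.96, 0, 0, 0, 0, 0], [0.12, -0.96, 0, 0, 0, 0, 0]]}}

```text
t: 8.05
tool_pos: [0.4049, -0.1895, 0.1812]
eef_rot: [180.0, -0.0, 177.0]
force: [1.2, -0.1, -0.4]
finger_gap: 0.0214
gripper_force: 59.0
```

Request:
{"op": "carry_out", "data": {"motion": [[0.12, -0.96, 0, 0, 0, 0, 0], [0.12, -0.96, 0, 0, 0, 0, 0], [0, 0, 0, 0, 0, 0, 0], [0, 0, 0, 0, 0, 0, 0]]}}

```text
t: 8.45
tool_pos: [0.3883, -0.2835, 0.1807]
eef_rot: [179.9, -0.1, 176.8]
force: [0.1, 0.1, -0.9]
finger_gap: 0.0213
gripper_force: 59.1
```

```bash
python3 -c "
from h import *
go(.3877,-.284,0.0,177)
col(.3877,-.284,.045,.1,.25)
"
```

```text
pos [ 0.3883 -0.2835  0.1807] rot [ 1.7992e+02 -8.0000e-02  1.7684e+02] gap 0.0213 F [ 0.1  0.1 -0.9] t 8.45
cur units [ 0.012 -0.01   3.614] turn -0.035
tgt units [ 0.012 -0.01   3.614] turn -0.035
scene 530 [[0.4, -0.284, 0.189], [0.397, -0.267, 0.189], [0.4, -0.281, 0.19], [0.398, -0.277, 0.19], [0.394, -0.266, 0.19], [0.4, -0.286, 0.191], [0.4, -0.278, 0.191], [0.399, -0.273, 0.192]] [0.189 0.198 0.202 0.206 0.209 0.213 0.216 0.219 0.225 0.231 0.236 0.238
 0.24  0.243 0.245 0.249]
top 0 [] []
```

Request:
{"op": "carry_out", "data": {"motion": [[0, 0, 0.8, 0, 0, 0, 0], [0, 0, 0.8, 0, 0, 0, 0], [0, 0, 0.8, 0, 0, 0, 0], [0, 0, 0.7, 0, 0, 0, 0], [0, 0, 0.4, 0, 0, 0, 0]]}}

```text
t: 9.05
tool_pos: [0.3886, -0.2808, 0.0041]
eef_rot: [179.9, -0.1, 177.1]
force: [-0.0, -0.9, 0.3]
finger_gap: 0.0213
gripper_force: 59.1
```

Request:
{"op": "carry_out", "data": {"motion": [[0, 0, 0, 0, 0, 0, 0], [0, 0, 0.04, 0, 0, 0, 0], [0, 0, 0, 0, 0, 0, 0]]}}

```text
t: 9.35
tool_pos: [0.3898, -0.2832, 0.0058]
eef_rot: [-179.9, 0.1, 177.0]
force: [0.8, 0.3, -0.7]
finger_gap: 0.0215
gripper_force: 59.1
```

```bash
python3 -c "
from h import *
go(.3877,-.284,-0.0025,177)
col(.3877,-.284,.045,.007,.05)
"
```

```text
pos [ 0.3898 -0.2832  0.0058] rot [-1.7992e+02  8.0000e-02  1.7702e+02] gap 0.0215 F [ 0.8  0.3 -0.7] t 9.35
cur units [ 0.042 -0.019  0.166] turn 0.005
tgt units [ 0.042 -0.019  0.166] turn 0.005
scene 211 [[0.425, -0.28, 0.007], [0.344, -0.244, 0.007], [0.398, -0.325, 0.007], [0.425, -0.305, 0.007], [0.408, -0.293, 0.007], [0.408, -0.266, 0.007], [0.432, -0.245, 0.007], [0.413, -0.322, 0.007]] [0.007 0.007 0.008 0.017 0.022 0.026 0.029 0.031 0.032 0.034 0.036 0.039
 0.041 0.043 0.046 0.05 ]
top 28 [[0.348, -0.301, 0.007], [0.346, -0.298, 0.007], [0.42, -0.256, 0.007], [0.353, -0.296, 0.007], [0.422, -0.261, 0.007], [0.35, -0.308, 0.007], [0.425, -0.241, 0.007], [0.417, -0.251, 0.007]] [0.007 0.007 0.007 0.007 0.007 0.007 0.007 0.007 0.007 0.008 0.008 0.008
 0.008 0.008 0.008 0.008 0.008 0.008 0.008 0.008 0.008 0.008 0.008 0.009
 0.009 0.009 0.01  0.011]
```

Request:
{"op": "carry_out", "data": {"motion": [[0, 0, 0.1, 0, 0, 0, 0], [0, 0, 0, 0, 0, 0, 0]]}}

```text
t: 9.65
tool_pos: [0.389, -0.2831, -0.0007]
eef_rot: [-180.0, -0.0, 177.0]
force: [-0.0, -0.4, -1.4]
finger_gap: 0.0212
gripper_force: 59.1
```

Request:
{"op": "carry_out", "data": {"motion": [[0, 0, 0.04, 0, 0, 0, 0], [0, 0, 0, 0, 0, 0, 0]]}}

```text
t: 9.85
tool_pos: [0.3892, -0.2832, -0.0023]
eef_rot: [-180.0, 0.0, 177.0]
force: [-0.6, 0.6, 1.8]
finger_gap: 0.0213
gripper_force: 59.5
```

Request:
{"op": "carry_out", "data": {"motion": [[0, 0, 0.02, 0, 0, 0, 0], [0, 0, 0, 0, 0, 0, 0]]}}

```text
t: 10.05
tool_pos: [0.3892, -0.2833, -0.0024]
eef_rot: [-180.0, 0.0, 177.0]
force: [-7.2, 6.4, 22.2]
finger_gap: 0.0212
gripper_force: 61.9
```

Request:
{"op": "carry_out", "data": {"motion": [[0, 0, -0.02, 0, 0, 0, 0], [0, 0, 0, 0, 0, 0, 0.5], [0, 0, 0, 0, 0, 0, 0.5], [0, 0, 0, 0, 0, 0, 0.5], [0, 0, -0.2, 0, 0, 0, 0.5]]}}

```text
t: 10.55
tool_pos: [0.3885, -0.2826, 0.0068]
eef_rot: [179.9, -0.1, 177.0]
force: [0.7, 0.4, -1.0]
finger_gap: 0.0428
gripper_force: 0.0
```

Request:
{"op": "carry_out", "data": {"motion": [[0, 0, -0.9, 0, 0, 0, 0.8], [0, 0, -0.9, 0, 0, 0, 0.8], [0, 0, -0.9, 0, 0, 0, 0.8], [0, 0, -0.6, 0, 0, 0, 0.8], [0, 0, 0, 0, 0, 0, 0.8]]}}

```text
t: 11.05
tool_pos: [0.3902, -0.2842, 0.1775]
eef_rot: [-179.7, 0.3, 177.0]
force: [0.6, -0.3, -0.2]
finger_gap: 0.0682
gripper_force: 0.0
```

```bash
python3 -c "
from h import *
go(.4917,.2885,.062,177)
col(.389,-.284,.03,.01,.08)
c=robot.capture('top')
for m in robot.masks_of('nut_mid',c): print(m['p'],m['extent'],np.median(cloud(c,m['pixels']),0).round(3))
"
```

```text
pos [ 0.3902 -0.2842  0.1775] rot [-179.72    0.3   176.98] gap 0.0682 F [ 0.6 -0.3 -0.2] t 11.05
cur units [-1.424 11.544  2.311] turn -0.004
tgt units [-1.428 11.544  2.311] turn -0.004
scene 123 [[0.388, -0.293, 0.01], [0.397, -0.277, 0.011], [0.382, -0.287, 0.011], [0.403, -0.283, 0.011], [0.388, -0.274, 0.011], [0.392, -0.274, 0.011], [0.385, -0.275, 0.011], [0.4, -0.282, 0.012]] [0.01  0.012 0.015 0.017 0.018 0.02  0.022 0.022 0.023 0.024 0.025 0.028
 0.03  0.032 0.033 0.034]
top 6 [[0.377, -0.261, 0.01], [0.402, -0.254, 0.01], [0.386, -0.274, 0.012], [0.389, -0.273, 0.013], [0.391, -0.272, 0.017], [0.388, -0.274, 0.021]] [0.01  0.01  0.012 0.013 0.017 0.021]
```

Request:
{"op": "carry_out", "data": {"motion": [[-0.12, 0.96, 0, 0, 0, 0, 0.8], [-0.12, 0.96, 0, 0, 0, 0, 0.8], [-0.12, 0.96, 0, 0, 0, 0, 0.8], [-0.12, 0.96, 0, 0, 0, 0, 0.8], [-0.12, 0.96, 0, 0, 0, 0, 0.8]]}}

```text
t: 11.75
tool_pos: [0.4311, -0.043, 0.1716]
eef_rot: [180.0, -0.1, 177.0]
force: [1.8, -0.2, 0.7]
finger_gap: 0.0687
gripper_force: 0.0
```

Request:
{"op": "carry_out", "data": {"motion": [[-0.12, 0.96, 0, 0, 0, 0, 0.8], [-0.12, 0.96, 0, 0, 0, 0, 0.8], [-0.12, 0.96, 0, 0, 0, 0, 0.8], [-0.12, 0.96, 0, 0, 0, 0, 0.8], [-0.12, 0.96, 0, 0, 0, 0, 0.8]]}}

```text
t: 12.25
tool_pos: [0.4738, 0.1951, 0.1714]
eef_rot: [-180.0, -0.1, 177.0]
force: [1.7, -0.0, 0.7]
finger_gap: 0.0679
gripper_force: 0.0
```

Request:
{"op": "carry_out", "data": {"motion": [[-0.12, 0.96, 0, 0, 0, 0, 0.8], [-0.12, 0.96, 0, 0, 0, 0, 0.8], [0, 0, 0.5, 0, 0, 0, 0.8], [0, 0, 0.5, 0, 0, 0, 0.8], [0, 0, 0, 0, 0, 0, 0.8]]}}

```text
t: 12.75
tool_pos: [0.4893, 0.2878, 0.1181]
eef_rot: [-179.8, -0.4, 177.0]
force: [-0.5, -0.2, -0.2]
finger_gap: 0.068
gripper_force: 0.0
```

```bash
python3 -c "
from h import *
for n in('scene','top'):
    c=robot.capture(n); P=cloud(c,np.ones((384,512),bool))
    q=P[(abs(P[:,0]-.492)<.04)&(abs(P[:,1]-.288)<.04)&(P[:,2]>.0645)&(P[:,2]<.0725)][:,:2].astype(np.float32)
    print(n,len(q),cv2.minEnclosingCircle(q) if len(q) else 0)
go(.4917,.2885,.062,177)
"
```

```text
scene 393 ((0.4934966564178467, 0.28912222385406494), 0.025423163548111916)
top 57 ((0.4878010153770447, 0.2790870666503906), 0.01891413889825344)
pos [0.4911 0.288  0.1222] rot [-1.7995e+02 -9.0000e-02  1.7696e+02] gap 0.0684 F [ 0.4 -0.2  0.4] t 12.85
cur units [-0.012  0.01   1.205] turn -0.008
tgt units [-0.012  0.01   1.205] turn -0.008
```

Request:
{"op": "carry_out", "data": {"motion": [[0, 0, 0.5, 0, 0, 0, 0.8], [0, 0, 0.5, 0, 0, 0, 0.8], [0, 0, 0.4, 0, 0, 0, 0.8], [0, 0, 0.1, 0, 0, 0, 0.8], [0, 0, 0, 0, 0, 0, 0.8]]}}

```text
t: 13.35
tool_pos: [0.4917, 0.2881, 0.0482]
eef_rot: [180.0, 0.0, 176.9]
force: [0.0, -0.6, 0.8]
finger_gap: 0.0685
gripper_force: 0.0
```

```bash
python3 -c "
from h import *
go(.4917,.2885,.047,177)
for s in (.042,-.042): col(.492,.288+s,.014,.02,.1)
"
```

```text
pos [0.4917 0.2881 0.0482] rot [1.8000e+02 1.0000e-02 1.7695e+02] gap 0.0685 F [ 0.  -0.6  0.8] t 13.35
cur units [0.001 0.007 0.024] turn -0.011
tgt units [0.001 0.007 0.024] turn -0.011
scene 70 [[0.495, 0.323, 0.065], [0.502, 0.322, 0.066], [0.493, 0.322, 0.066], [0.505, 0.328, 0.067], [0.504, 0.328, 0.069], [0.489, 0.323, 0.069], [0.484, 0.323, 0.07], [0.506, 0.325, 0.07]] [0.065 0.069 0.071 0.073 0.074 0.075 0.077 0.079 0.08  0.082 0.084 0.085
 0.087 0.089 0.091 0.093 0.095 0.099]
top 0 [] []
scene 56 [[0.501, 0.248, 0.068], [0.501, 0.247, 0.071], [0.502, 0.25, 0.071], [0.502, 0.251, 0.072], [0.498, 0.244, 0.072], [0.497, 0.246, 0.073], [0.502, 0.249, 0.073], [0.495, 0.241, 0.074]] [0.068 0.072 0.073 0.075 0.076 0.078 0.079 0.081 0.082 0.084 0.087 0.088
 0.089 0.089 0.091 0.092 0.094 0.096 0.099]
top 5 [[0.481, 0.249, 0.069], [0.478, 0.251, 0.069], [0.478, 0.249, 0.07], [0.482, 0.247, 0.075], [0.478, 0.246, 0.089]] [0.069 0.069 0.07  0.075 0.089]
```

Request:
{"op": "carry_out", "data": {"motion": [[0, 0, 0.04, 0, 0, 0, 0.8], [0, 0, 0, 0, 0, 0, 0], [0, 0, 0, 0, 0, 0, 0], [0, 0, 0, 0, 0, 0, 0], [0, 0, 0, 0, 0, 0, 0]]}}

```text
t: 14.05
tool_pos: [0.4915, 0.2883, 0.0464]
eef_rot: [180.0, 0.0, 177.0]
force: [-4.7, -2.0, 12.0]
finger_gap: 0.0474
gripper_force: 60.0
```

Request:
{"op": "carry_out", "data": {"motion": [[0, 0, -0.2, 0, 0, 0, 0], [0, 0, -0.4, 0, 0, 0, 0], [0, 0, -0.6, 0, 0, 0, 0], [0, 0, -0.7, 0, 0, 0, 0], [0, 0, -0.6, 0, 0, 0, 0]]}}

```text
t: 14.55
tool_pos: [0.4914, 0.2883, 0.1728]
eef_rot: [180.0, 0.0, 177.0]
force: [0.8, 0.1, -1.0]
finger_gap: 0.0474
gripper_force: 61.7
```

```bash
python3 -c "
from h import *
go(.4650,-.281,.17,177)
col(.4915,.288,.035,.04,.25)
c=robot.capture('scene')
im=c['pixels'][160:270,340:450,::-1].astype(float); im=255*(im/255)**.5
cv2.imwrite('pics/e.png',cv2.resize(im.astype(np.uint8),None,fx=5.4,fy=5.4,interpolation=cv2.INTER_CUBIC))
"
```

```text
pos [0.4914 0.2883 0.1728] rot [1.7998e+02 5.0000e-02 1.7698e+02] gap 0.0474 F [ 0.8  0.1 -1. ] t 14.55
cur units [ -0.074 -11.399   0.056] turn -0.005
tgt units [ -0.069 -11.399   0.056] turn -0.005
scene 1266 [[0.498, 0.309, 0.04], [0.486, 0.284, 0.04], [0.512, 0.282, 0.04], [0.498, 0.269, 0.041], [0.502, 0.271, 0.041], [0.511, 0.296, 0.041], [0.513, 0.286, 0.041], [0.51, 0.298, 0.041]] [0.04  0.055 0.058 0.059 0.083 0.192 0.194 0.194 0.195 0.195 0.196 0.197
 0.208 0.223 0.237 0.25 ]
top 256 [[0.502, 0.271, 0.041], [0.472, 0.283, 0.042], [0.492, 0.268, 0.042], [0.487, 0.268, 0.043], [0.494, 0.268, 0.043], [0.5, 0.29, 0.043], [0.475, 0.277, 0.044], [0.499, 0.27, 0.044]] [0.041 0.047 0.053 0.056 0.057 0.057 0.058 0.058 0.059 0.06  0.061 0.063
 0.084 0.202 0.238 0.249]
```

View pics/e.png

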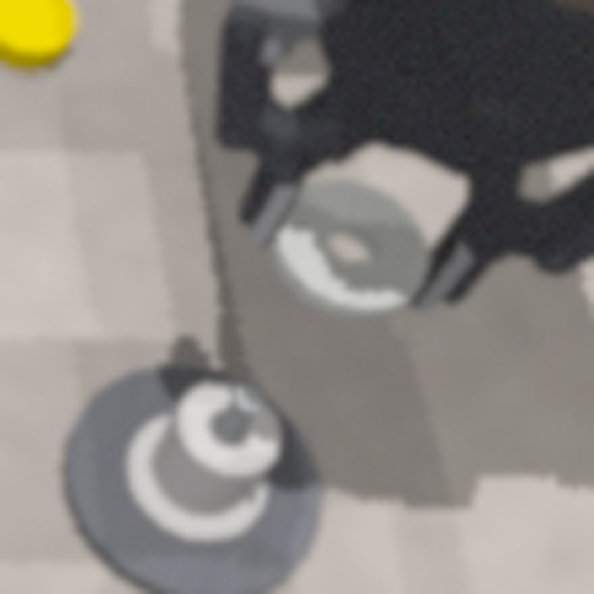

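The spacer is held flat between the pads at crop (350,250), and the bobbin is still on the stud at (230,430). Next is the tray centre.

Request:
{"op": "carry_out", "data": {"motion": [[0, -0.95, 0, 0, 0, 0, 0], [0, -0.95, 0, 0, 0, 0, 0], [0, -0.95, 0, 0, 0, 0, 0], [0, -0.95, 0, 0, 0, 0, 0], [0, -0.95, 0, 0, 0, 0, 0]]}}

```text
t: 15.2
tool_pos: [0.4779, 0.0495, 0.1697]
eef_rot: [-180.0, -0.1, 177.0]
force: [0.3, -0.0, -0.4]
finger_gap: 0.0479
gripper_force: 61.8
```

Request:
{"op": "carry_out", "data": {"motion": [[0, -0.95, 0, 0, 0, 0, 0], [0, -0.95, 0, 0, 0, 0, 0], [0, -0.95, 0, 0, 0, 0, 0], [0, -0.95, 0, 0, 0, 0, 0], [0, -0.95, 0, 0, 0, 0, 0]]}}

```text
t: 15.7
tool_pos: [0.4654, -0.1878, 0.1698]
eef_rot: [180.0, -0.1, 177.0]
force: [1.2, 0.6, -0.2]
finger_gap: 0.0474
gripper_force: 61.8
```

Request:
{"op": "carry_out", "data": {"motion": [[0, -0.95, 0, 0, 0, 0, 0], [0, -0.95, 0, 0, 0, 0, 0], [0, 0, 0.8, 0, 0, 0, 0], [0, 0, 0.8, 0, 0, 0, 0], [0, 0, 0, 0, 0, 0, 0]]}}

```text
t: 16.2
tool_pos: [0.4587, -0.2793, 0.0851]
eef_rot: [179.7, -0.4, 176.9]
force: [-0.3, 1.2, 0.1]
finger_gap: 0.0478
gripper_force: 62.1
```

```bash
python3 -c "
from h import *
go(.4650,-.281,-.007,177)
"
```

```text
pos [ 0.4587 -0.2793  0.0851] rot [179.69  -0.43 176.93] gap 0.0478 F [-0.3  1.2  0.1] t 16.2
cur units [-0.129 -0.028  1.843] turn -0.015
tgt units [-0.129 -0.028  1.843] turn -0.015
```

Request:
{"op": "carry_out", "data": {"motion": [[-0.1, 0, 0.6, 0, 0, 0, 0], [0, 0, 0.6, 0, 0, 0, 0], [0, 0, 0.5, 0, 0, 0, 0], [0, 0, 0, 0, 0, 0, 0], [0, 0, 0, 0, 0, 0, 0]]}}

```text
t: 16.7
tool_pos: [0.4669, -0.2814, 0.0072]
eef_rot: [-180.0, 0.0, 177.0]
force: [0.4, -0.3, -0.6]
finger_gap: 0.0477
gripper_force: 62.2
```

Request:
{"op": "carry_out", "data": {"motion": [[0, 0, 0.2, 0, 0, 0, 0], [0, 0, 0.03, 0, 0, 0, 0], [0, 0, 0, 0, 0, 0, 0]]}}

```text
t: 17.0
tool_pos: [0.4665, -0.2813, -0.0055]
eef_rot: [-180.0, 0.0, 177.0]
force: [-0.0, -0.6, -0.7]
finger_gap: 0.0473
gripper_force: 62.2
```

Request:
{"op": "carry_out", "data": {"motion": [[0, 0, 0.03, 0, 0, 0, 0], [0, 0, 0, 0, 0, 0, 0]]}}

```text
t: 17.2
tool_pos: [0.4666, -0.2814, -0.0058]
eef_rot: [-180.0, 0.0, 177.0]
force: [-7.8, 5.8, 21.6]
finger_gap: 0.0477
gripper_force: 74.0
```

Request:
{"op": "carry_out", "data": {"motion": [[0, 0, -0.02, 0, 0, 0, 0], [0, 0, 0, 0, 0, 0, 0.75], [0, 0, 0, 0, 0, 0, 0.75], [0, 0, 0, 0, 0, 0, 0.75], [0, 0, -0.2, 0, 0, 0, 0.75]]}}

```text
t: 17.7
tool_pos: [0.4657, -0.2807, 0.0028]
eef_rot: [179.9, -0.1, 177.0]
force: [-0.6, -0.4, 0.7]
finger_gap: 0.0641
gripper_force: 0.0
```

Request:
{"op": "carry_out", "data": {"motion": [[0, 0, -0.9, 0, 0, 0, 0.75], [0, 0, -0.9, 0, 0, 0, 0.75], [0, 0, -0.9, 0, 0, 0, 0.75], [0, 0, -0.7, 0, 0, 0, 0.75], [0, 0, 0, 0, 0, 0, 0.75]]}}

```text
t: 18.2
tool_pos: [0.4677, -0.2822, 0.1794]
eef_rot: [-179.7, 0.4, 177.0]
force: [-0.3, 0.2, 0.1]
finger_gap: 0.0641
gripper_force: 0.0
```

```bash
python3 -c "
from h import *
go(.4917,.2885,.06,177)
for x in(.389,.4665): col(x,-.2825,.026,.009,.08)
"
```

```text
pos [ 0.4677 -0.2822  0.1794] rot [-179.72    0.37  176.99] gap 0.0641 F [-0.3  0.2  0.1] t 18.2
cur units [ 0.121 11.424  2.389] turn -0.003
tgt units [ 0.118 11.424  2.389] turn -0.003
scene 122 [[0.402, -0.284, 0.009], [0.389, -0.292, 0.011], [0.383, -0.289, 0.012], [0.398, -0.277, 0.012], [0.392, -0.271, 0.012], [0.397, -0.274, 0.012], [0.385, -0.291, 0.012], [0.399, -0.279, 0.012]] [0.009 0.013 0.016 0.017 0.018 0.02  0.021 0.022 0.023 0.024 0.026 0.028
 0.031 0.032 0.033 0.034]
top 0 [] []
scene 242 [[0.481, -0.263, 0.009], [0.469, -0.292, 0.009], [0.455, -0.261, 0.009], [0.473, -0.259, 0.009], [0.46, -0.288, 0.01], [0.486, -0.298, 0.01], [0.48, -0.26, 0.01], [0.483, -0.264, 0.01]] [0.009 0.011 0.013 0.013 0.014 0.014 0.015 0.015 0.015 0.015 0.015 0.016
 0.016 0.017 0.017 0.018]
top 1 [[0.479, -0.26, 0.015]] [0.015]
```

Request:
{"op": "carry_out", "data": {"motion": [[0, 0.95, 0, 0, 0, 0, 0.75], [0, 0.95, 0, 0, 0, 0, 0.75], [0, 0.95, 0, 0, 0, 0, 0.75], [0, 0.95, 0, 0, 0, 0, 0.75], [0, 0.95, 0, 0, 0, 0, 0.75]]}}

```text
t: 18.9
tool_pos: [0.478, -0.0421, 0.1724]
eef_rot: [180.0, -0.1, 177.0]
force: [1.6, -0.5, -0.1]
finger_gap: 0.0637
gripper_force: 0.0
```

Request:
{"op": "carry_out", "data": {"motion": [[0, 0.95, 0, 0, 0, 0, 0.75], [0, 0.95, 0, 0, 0, 0, 0.75], [0, 0.95, 0, 0, 0, 0, 0.75], [0, 0.95, 0, 0, 0, 0, 0.75], [0, 0.95, 0, 0, 0, 0, 0.75]]}}

```text
t: 19.4
tool_pos: [0.4906, 0.1951, 0.1724]
eef_rot: [-180.0, -0.1, 177.0]
force: [1.1, -0.9, -0.4]
finger_gap: 0.0638
gripper_force: 0.0
```

Request:
{"op": "carry_out", "data": {"motion": [[0, 0.95, 0, 0, 0, 0, 0.75], [0, 0.95, 0, 0, 0, 0, 0.75], [0, 0, 0.5, 0, 0, 0, 0.75], [0, 0, 0.5, 0, 0, 0, 0.75], [0, 0, 0, 0, 0, 0, 0.75]]}}

```text
t: 19.9
tool_pos: [0.4943, 0.2875, 0.1192]
eef_rot: [-179.8, -0.4, 177.0]
force: [-0.3, 0.7, 0.4]
finger_gap: 0.064
gripper_force: 0.0
```

Request:
{"op": "carry_out", "data": {"motion": [[0, 0, 0, 0, 0, 0, 0.75]]}}

```text
t: 20.0
tool_pos: [0.4961, 0.2878, 0.1232]
eef_rot: [-180.0, -0.1, 177.0]
force: [-0.6, -0.3, 0.9]
finger_gap: 0.0641
gripper_force: 0.0
```

```bash
python3 -c "
from h import *
go(.4915,.2884,.02,177)
z0=robot.read_state()['tool_pos'][2]
for n in('scene','top'):
    c=robot.capture(n); P=cloud(c,np.ones((384,512),bool))
    dx=P[:,0]-.4915; dy=P[:,1]-.2884; m=(abs(dx)<.06)&(abs(dy)<.08)&(P[:,2]>.1)
    for a in range(0,120,8):
        q=m&(P[:,2]>=z0+a/1e3)&(P[:,2]<z0+(a+8)/1e3)
        if q.sum(): print(n,a,q.sum(),'x',dx[q].min().round(3),dx[q].max().round(3),'y',dy[q].min().round(3),dy[q].max().round(3),'mid',(q&(abs(dy)<.02)).sum())
"
```

```text
pos [0.4961 0.2878 0.1232] rot [-1.7995e+02 -9.0000e-02  1.7696e+02] gap 0.0641 F [-0.6 -0.3  0.9] t 20.0
cur units [0.092 0.007 2.064] turn -0.008
tgt units [0.092 0.008 2.064] turn -0.008
scene 8 4 x -0.003 0.013 y -0.037 0.031 mid 0
scene 16 34 x -0.002 0.019 y -0.045 0.043 mid 0
scene 24 43 x -0.003 0.019 y -0.047 0.043 mid 0
scene 32 52 x -0.002 0.019 y -0.047 0.044 mid 0
scene 40 45 x 0.001 0.02 y -0.048 0.044 mid 0
scene 48 34 x 0.007 0.019 y -0.049 0.046 mid 0
scene 56 90 x -0.01 0.021 y -0.062 0.061 mid 0
scene 64 241 x -0.008 0.022 y -0.066 0.061 mid 0
scene 72 105 x -0.01 0.024 y -0.067 0.063 mid 2
scene 80 195 x -0.007 0.024 y -0.068 0.063 mid 35
scene 88 154 x 0.006 0.025 y -0.068 0.064 mid 52
scene 96 158 x 0.006 0.025 y -0.069 0.065 mid 46
scene 104 240 x 0.005 0.026 y -0.07 0.066 mid 59
scene 112 457 x -0.011 0.026 y -0.07 0.067 mid 35
top 16 2 x -0.009 -0.009 y -0.039 -0.037 mid 0
top 24 3 x -0.007 -0.005 y -0.043 -0.041 mid 0
top 32 6 x -0.009 -0.005 y -0.042 -0.035 mid 0
top 56 7 x -0.01 -0.002 y -0.055 -0.037 mid 0
top 64 27 x -0.012 0.009 y -0.066 -0.038 mid 0
top 72 22 x -0.011 0.015 y -0.066 -0.035 mid 0
top 80 16 x -0.011 0.019 y -0.068 -0.034 mid 0
top 88 18 x -0.011 0.019 y -0.069 -0.03 mid 0
top 96 9 x -0.01 0.011 y -0.07 -0.068 mid 0
top 104 19 x -0.011 0.012 y -0.071 -0.048 mid 0
top 112 98 x -0.012 0.015 y -0.071 -0.04 mid 0
```

Request:
{"op": "carry_out", "data": {"motion": [[0.09, 0, 0.5, 0, 0, 0, 0.75], [0, 0, 0.5, 0, 0, 0, 0.75], [0, 0, 0.5, 0, 0, 0, 0.75], [0, 0, 0.4, 0, 0, 0, 0.75], [0, 0, 0.2, 0, 0, 0, 0.75]]}}

```text
t: 20.6
tool_pos: [0.4919, 0.2879, 0.0179]
eef_rot: [-180.0, -0.0, 176.9]
force: [0.3, -0.2, -0.2]
finger_gap: 0.0639
gripper_force: 0.0
```

Request:
{"op": "carry_out", "data": {"motion": [[0, 0, 0, 0, 0, 0, 0.75], [0, 0, 0, 0, 0, 0, 0], [0, 0, 0, 0, 0, 0, 0], [0, 0, 0, 0, 0, 0, 0], [0, 0, 0, 0, 0, 0, 0]]}}

```text
t: 21.1
tool_pos: [0.4928, 0.2886, 0.0202]
eef_rot: [179.9, 0.1, 177.0]
force: [-0.4, -0.4, 7.8]
finger_gap: 0.0385
gripper_force: 60.5
```

Request:
{"op": "carry_out", "data": {"motion": [[0, 0, -0.2, 0, 0, 0, 0], [0, 0, -0.5, 0, 0, 0, 0], [0, 0, -0.7, 0, 0, 0, 0], [0, 0, -0.9, 0, 0, 0, 0], [0, 0, -0.8, 0, 0, 0, 0]]}}

```text
t: 21.6
tool_pos: [0.4918, 0.2883, 0.1769]
eef_rot: [180.0, 0.1, 177.0]
force: [1.0, -0.7, -0.8]
finger_gap: 0.0386
gripper_force: 60.3
```

```bash
python3 -c "
from h import *
go(.5425,-.2776,.17,177)
col(.4915,.288,.035,.02,.25)
"
```

```text
pos [0.4918 0.2883 0.1769] rot [1.7996e+02 8.0000e-02 1.7698e+02] gap 0.0386 F [ 1.  -0.7 -0.8] t 21.6
cur units [ -1.61  -11.248   0.138] turn -0.005
tgt units [ -1.606 -11.249   0.138] turn -0.005
scene 1375 [[0.498, 0.288, 0.022], [0.496, 0.286, 0.022], [0.498, 0.29, 0.023], [0.495, 0.285, 0.023], [0.497, 0.292, 0.024], [0.497, 0.287, 0.025], [0.494, 0.284, 0.026], [0.496, 0.293, 0.027]] [0.022 0.083 0.172 0.173 0.181 0.191 0.198 0.204 0.21  0.214 0.215 0.216
 0.217 0.228 0.238 0.245]
top 121 [[0.492, 0.284, 0.02], [0.49, 0.284, 0.021], [0.487, 0.285, 0.024], [0.486, 0.289, 0.031], [0.486, 0.286, 0.031], [0.489, 0.283, 0.031], [0.494, 0.283, 0.032], [0.491, 0.283, 0.033]] [0.02  0.039 0.053 0.068 0.082 0.085 0.177 0.178 0.179 0.18  0.185 0.21
 0.236 0.244 0.246 0.25 ]
```

Request:
{"op": "carry_out", "data": {"motion": [[-0.13, -0.94, 0, 0, 0, 0, 0], [-0.13, -0.94, 0, 0, 0, 0, 0], [-0.13, -0.94, 0, 0, 0, 0, 0], [-0.13, -0.94, 0, 0, 0, 0, 0], [-0.13, -0.94, 0, 0, 0, 0, 0]]}}

```text
t: 22.2
tool_pos: [0.5116, 0.0501, 0.1742]
eef_rot: [-180.0, 0.0, 177.0]
force: [2.1, 0.1, -1.3]
finger_gap: 0.0381
gripper_force: 60.4
```

Request:
{"op": "carry_out", "data": {"motion": [[-0.13, -0.94, 0, 0, 0, 0, 0], [-0.13, -0.94, 0, 0, 0, 0, 0], [-0.13, -0.94, 0, 0, 0, 0, 0], [-0.13, -0.94, 0, 0, 0, 0, 0], [-0.13, -0.94, 0, 0, 0, 0, 0]]}}

```text
t: 22.7
tool_pos: [0.5317, -0.1865, 0.1742]
eef_rot: [-180.0, 0.0, 177.0]
force: [1.5, 0.2, 0.1]
finger_gap: 0.0379
gripper_force: 60.4
```

Request:
{"op": "carry_out", "data": {"motion": [[-0.13, -0.94, 0, 0, 0, 0, 0], [-0.13, -0.94, 0, 0, 0, 0, 0], [0, 0, 0.7, 0, 0, 0, 0], [0, 0, 0.7, 0, 0, 0, 0], [0, 0, 0, 0, 0, 0, 0]]}}

```text
t: 23.2
tool_pos: [0.538, -0.2782, 0.0995]
eef_rot: [179.8, -0.3, 176.9]
force: [-1.1, -0.1, -1.0]
finger_gap: 0.0385
gripper_force: 60.5
```

Request:
{"op": "carry_out", "data": {"motion": [[0, 0, 0, 0, 0, 0, 0], [0, 0, 0, 0, 0, 0, 0]]}}

```text
t: 23.4
tool_pos: [0.5408, -0.2793, 0.106]
eef_rot: [-179.9, 0.1, 177.0]
force: [0.8, 0.8, -0.1]
finger_gap: 0.0382
gripper_force: 60.6
```

```bash
python3 -c "
from h import *
go(.5425,-.2776,.0135,177)
col(.5425,-.2776,.04,.035,.25)
"
```

```text
pos [ 0.5408 -0.2793  0.106 ] rot [-1.7991e+02  1.4000e-01  1.7700e+02] gap 0.0382 F [ 0.8  0.8 -0.1] t 23.4
cur units [-0.031  0.036  1.85 ] turn 0.001
tgt units [-0.031  0.036  1.85 ] turn 0.001
scene 1204 [[0.562, -0.266, 0.097], [0.548, -0.254, 0.097], [0.566, -0.288, 0.097], [0.538, -0.252, 0.097], [0.565, -0.271, 0.098], [0.552, -0.256, 0.098], [0.531, -0.254, 0.098], [0.557, -0.258, 0.099]] [0.097 0.102 0.107 0.125 0.135 0.143 0.146 0.162 0.177 0.186 0.199 0.212
 0.22  0.229 0.244 0.25 ]
top 146 [[0.522, -0.297, 0.098], [0.524, -0.299, 0.1], [0.529, -0.305, 0.1], [0.526, -0.302, 0.1], [0.521, -0.299, 0.101], [0.524, -0.294, 0.101], [0.526, -0.297, 0.101], [0.522, -0.292, 0.101]] [0.098 0.102 0.109 0.127 0.134 0.14  0.142 0.143 0.144 0.145 0.146 0.182
 0.191 0.197 0.208 0.247 0.25 ]
```

Request:
{"op": "carry_out", "data": {"motion": [[-0.03, 0.03, 0.6, 0, 0, 0, 0], [0, 0, 0.6, 0, 0, 0, 0], [0, 0, 0.5, 0, 0, 0, 0], [0, 0, 0.08, 0, 0, 0, 0], [0, 0, 0, 0, 0, 0, 0]]}}

```text
t: 24.0
tool_pos: [0.5419, -0.2777, 0.0153]
eef_rot: [-180.0, 0.0, 177.0]
force: [-0.0, -0.2, -0.4]
finger_gap: 0.0381
gripper_force: 60.6
```

Request:
{"op": "carry_out", "data": {"motion": [[0, 0, 0, 0, 0, 0, 0], [0, 0, 0.03, 0, 0, 0, 0], [0, 0, 0, 0, 0, 0, 0]]}}

```text
t: 24.3
tool_pos: [0.5421, -0.278, 0.0143]
eef_rot: [-179.9, 0.1, 177.0]
force: [-1.8, 1.0, 7.9]
finger_gap: 0.0385
gripper_force: 61.3
```

Light contact, so I'll release and retreat.

Request:
{"op": "carry_out", "data": {"motion": [[0, 0, 0, 0, 0, 0, 0.65], [0, 0, 0, 0, 0, 0, 0.65], [0, 0, 0, 0, 0, 0, 0.65], [0, 0, -0.3, 0, 0, 0, 0.65], [0, 0, -0.6, 0, 0, 0, 0.65]]}}

```text
t: 24.8
tool_pos: [0.5406, -0.277, 0.0574]
eef_rot: [179.9, -0.2, 177.0]
force: [0.1, -0.2, -0.1]
finger_gap: 0.0559
gripper_force: 0.0
```

Request:
{"op": "carry_out", "data": {"motion": [[0, 0, -0.9, 0, 0, 0, 0.65], [0, 0, -0.9, 0, 0, 0, 0.65], [0, 0, -0.9, 0, 0, 0, 0.65], [0, 0.9, 0, 0, 0, 0, 0.65], [0, 0.9, 0, 0, 0, 0, 0.65]]}}

```text
t: 25.3
tool_pos: [0.5465, -0.1876, 0.1955]
eef_rot: [-179.9, 0.2, 176.9]
force: [0.8, 0.4, -1.4]
finger_gap: 0.0554
gripper_force: 0.0
```

Request:
{"op": "carry_out", "data": {"motion": [[0, 0.9, 0, 0, 0, 0, 0.65], [0, 0.9, 0, 0, 0, 0, 0.65], [0, 0.9, 0, 0, 0, 0, 0.65], [0, 0, 0, 0, 0, 0, 0.65], [0, 0, 0, 0, 0, 0, 0.65]]}}

```text
t: 25.8
tool_pos: [0.5535, -0.0521, 0.1941]
eef_rot: [-180.0, 0.1, 177.1]
force: [-0.3, -0.2, 0.1]
finger_gap: 0.0553
gripper_force: 0.0
```

```bash
python3 -c "
from h import *
o=[]
for n,s in(('scene',(100,200,90,225)),('top',(170,300,310,440))):
    c=robot.capture(n); o.append(cv2.resize(c['pixels'][s[0]:s[1],s[2]:s[3],::-1],(390,390),interpolation=cv2.INTER_CUBIC))
cv2.imwrite('pics/f.png',np.hstack(o))
for x in(.389,.4665,.542): col(x,-.281,.026,.009,.1)
"
```

```text
scene 102 [[0.41, -0.285, 0.009], [0.386, -0.291, 0.009], [0.382, -0.29, 0.01], [0.403, -0.283, 0.01], [0.396, -0.275, 0.011], [0.388, -0.292, 0.011], [0.393, -0.274, 0.012], [0.4, -0.282, 0.012]] [0.009 0.012 0.013 0.015 0.017 0.018 0.02  0.021 0.022 0.023 0.023 0.024
 0.025 0.026 0.03  0.032 0.033]
top 113 [[0.399, -0.275, 0.009], [0.367, -0.265, 0.009], [0.382, -0.259, 0.009], [0.384, -0.276, 0.009], [0.369, -0.276, 0.009], [0.379, -0.266, 0.009], [0.404, -0.283, 0.01], [0.41, -0.257, 0.01]] [0.009 0.01  0.011 0.014 0.02  0.021 0.022 0.022 0.023 0.024 0.025 0.027
 0.03  0.032 0.033 0.034 0.037]
scene 240 [[0.48, -0.261, 0.009], [0.472, -0.259, 0.009], [0.481, -0.263, 0.009], [0.486, -0.266, 0.009], [0.489, -0.273, 0.01], [0.491, -0.277, 0.01], [0.482, -0.265, 0.01], [0.49, -0.275, 0.01]] [0.009 0.012 0.013 0.014 0.014 0.014 0.015 0.015 0.015 0.015 0.016 0.016
 0.016 0.017 0.017]
top 295 [[0.447, -0.262, 0.009], [0.457, -0.278, 0.009], [0.492, -0.301, 0.009], [0.445, -0.262, 0.009], [0.46, -0.258, 0.009], [0.485, -0.265, 0.009], [0.489, -0.298, 0.009], [0.456, -0.299, 0.009]] [0.009 0.011 0.012 0.013 0.013 0.014 0.014 0.014 0.015 0.015 0.016 0.016
 0.016 0.017 0.017 0.019]
scene 415 [[0.562, -0.287, 0.009], [0.562, -0.264, 0.009], [0.543, -0.259, 0.009], [0.56, -0.283, 0.009], [0.559, -0.272, 0.009], [0.525, -0.262, 0.009], [0.533, -0.257, 0.009], [0.565, -0.271, 0.009]] [0.009 0.01  0.011 0.013 0.018 0.026 0.033 0.038 0.042 0.047 0.051 0.052
 0.053 0.053 0.054 0.055]
top 343 [[0.549, -0.258, 0.009], [0.53, -0.304, 0.009], [0.518, -0.272, 0.009], [0.562, -0.262, 0.009], [0.526, -0.265, 0.009], [0.565, -0.267, 0.009], [0.523, -0.272, 0.009], [0.542, -0.258, 0.009]] [0.009 0.01  0.011 0.013 0.019 0.03  0.039 0.046 0.05  0.051 0.052 0.053
 0.053 0.054 0.055 0.056]
```

View pics/f.png

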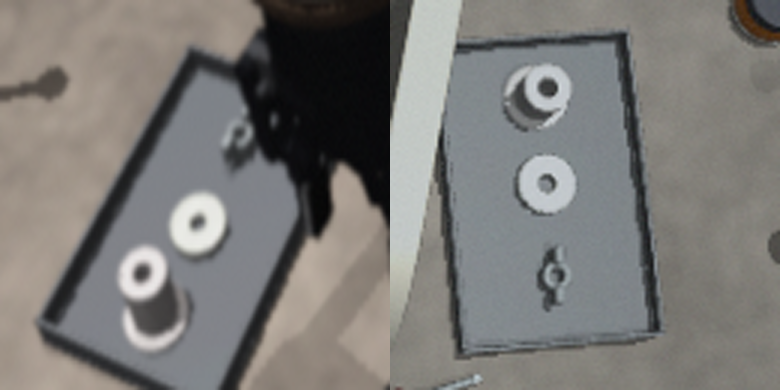

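All three are in the tray: the nut with its wings up at (555,275), the spacer flat at (546,184), and the bobbin upright at (540,95). The heights agree with that, and the arm is clear.

```bash
python3 -c "
from station import robot
print(robot.finish_job())"
```

```text
the job is handed in; nothing more can be done
None
```

The wing nut (wings up), spacer (flat) and empty bobbin (upright on its flange) were each taken off in order and placed in the grey tray, and the job was handed in at about 26 s with the arm clear; no verdict came back.

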